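Fit the drum head into the stirrer's collet

TASK

Take the stirring head with the round drum out of the rack and set its shank all the way down into the collet on top of the upturned stirrer drive, without ramming it. Then turn the collet nut clockwise, seen from above, until the collet grips the shank firmly, but do not force it much beyond that or the shank is crushed. Let go, with the head standing upright in the collet and everything else left where it was.

Things in the scene. Friction and masses are not known exactly. Their poses are not given: they have to be found in the camera images.
- drum: The stirring head to fit: upright, steel 12 mm shank, 44 mm long, with a chamfered foot, carrying a grey round drum 22 mm in diameter and 24 mm tall (z 44 to 68 mm) with two black bands; 42 to 84 g. Origin at the centre of the shank's foot, z up along the shank. It stands loose in one of the rack's three holes, which one varies. Grip the drum
- drum_tip (a point): Centre of the drum head's shank foot (same point as its origin)
- drum_head (a point): On the drum head's axis, 59 mm above the foot: a good height to grip the drum
- rack: Fixed white rack block, 70 x 170 mm on a 80 x 180 mm grey foot, 34 mm tall, origin under its centre. Three upright blind holes lie along its y axis at y = -60, 0 and +60 mm; each is 13.4 mm wide and 22 mm deep, so that a head's foot stands 12 mm above the table
- disc: Bystander head in the rack: 12 mm shank, 44 mm long, with a chamfered foot, with a flat grey disc 39 mm across and 6 mm thick and a thin 12 mm stub on top (64 mm overall). Origin at its foot. Leave it there
- paddle: Bystander head in the rack: 12 mm shank, 44 mm long, with a chamfered foot, with a flat grey paddle 36 x 8 mm, 26 mm tall (70 mm overall). Origin at its foot. Leave it there
- drive: Fixed white round stirrer drive, upturned, 104 mm across, on a grey 150 x 130 mm cradle; origin under its centre, z up along the collet's axis. From the table: shoulder of the housing at 80 mm, a 20.5 mm square steel neck above it up to 98 mm, the nut from 100.5 to 120.5 mm
- seat (a point): On the collet's axis: the floor of the blind socket on which the shank's foot must stand, 86 mm above the drive's underside, 34.5 mm below the nut's top face. Seated, the drum's underside is 9.5 mm above the nut's top, its top 43.5 mm above nut_grip. Going down, the shank passes the nut's chamfered 18 mm opening with two brass pads in it, then enters the chamfered socket
- socket: The steel neck with the blind socket, 13.2 mm wide and 12 mm deep, part of the drive (origin as the drive's). The shank must not be pressed into it with more than 40 N; a push of about 4 to 6 N is plenty
- nut_grip (a point): Centre of the collet nut, 110.5 mm above the drive's underside: a steel block 40 mm (its x) by 52 mm (its y) by 20 mm tall, with two flat ribbed faces 40 mm apart to be gripped along its x axis. This frame turns with the nut. It lies on the nut's own turning axis, 4 mm to the drive's -x of the shank's axis. 20 mm of free height under the nut
- nut: The nut, an eccentric (origin on its axis, 10 mm below nut_grip): turned clockwise from above it presses the shank on two fixed pads. Loose it takes about 0.12 N m; it touches after 0.45 to 1.35 rad, felt only, then climbs 130 to 230 N per rad. Firm: over 8 N (0.1 N m above loose, at standstill). Crushed: over 70 N (0.45 above). Aim at 0.18 above; it eases a little when let go
- jug: Glass jug with a white lid, about 96 mm wide, 200 mm tall; bystander
- spare_lid: White jug lid lying on the table, 104 mm wide, 22 mm tall; bystander
- flat_lid: Cream flat lid, 120 mm wide, 13 mm tall at its knob; bystander
- cup: Yellow plastic cup, 72 mm wide, 90 mm tall; bystander
- adapter: Black power adapter, 60 x 120 x 34 mm; bystander
- spanner: Small spanner, 150 mm long, lying flat; bystander
Not all that is in view belongs to the job. Leave any green look-alike of the drive alone.

How it is judged:
By the outcome, as a careful person would: the job done as asked, in the order asked, and still so for the second after the job is handed in, with the robot touching nothing.
It also fails if it takes over 72 s, if anything falls off the work surface, if the arm or the gripper's body presses on something with over 40 N, if the wrist force passes 120 N, or if a joint passes its speed limit or range.

ROBOT

A 7-joint arm with a two-finger parallel gripper is mounted at the origin on the work surface. World frame = base frame: x ahead of the robot, y to its left, z up, the work surface at z = 0. Lengths are in m, angles in rad, forces in N, time in s.
With the tool pointing down it reaches from about 0.375 to 0.925 m from the base axis. Payload 3.1 kg.
Tool frame: the origin (TCP) lies on the centre line of the jaws, within the pads' length; the fingertips stand env.finger_overhang ahead of it and the grasp point (between the pads) lies 3 mm ahead of it (env.finger_overhang is the distance from the TCP to the fingertips, in m); y points along the fingers, x is the direction in which the jaws open and shut, and the axes are right-handed (so a half turn about y gives the same grasp; the last joint's range is limited). The gripper opens to 85 mm and grips with 20 to 120 N. Pads are 22 mm wide; open, the fingers measure 114 mm over their backs; the gripper's body (76 mm by 85 mm) begins 54 mm behind the grasp point. The pads swing forward as they close: fully open they stand 13 mm farther back than shut.
Start: joints at [-1.336, 0.383, 0.044, 1.598, -0.018, 1.161, -0.05], TCP at [0.212, 0.614, 0.22] pointing down, gripper open.
Joint ranges: [-2.61, 2.61], [-0.41, 2.15], [-1.48, 1.57], [0, 2.5], [-1.57, 4.71], [0.05, 1.97], [-2.85, 2.85]. Speed limits (rad/s): [2.79, 2.79, 3.14, 3.14, 3.14, 3.14, 3.14].

INTERFACE

Orientations are given as a rotation vector (axis times angle).
In Python, from bench import monitor, vision, order, env gives the robot as it stands.
- The arm moves only by the tool send_rows, never from a script. Its argument "series" is one flat list of numbers, 6 for each row, row after row: the shift along the tool's x, y, z in m, then the turn, a rotation vector about the tool's x, y, z in rad. A call has 1 to 20 rows; each row is the pose to reach, as a shift and turn from the pose commanded when the call began, along the tool's axes at that moment; what a row does not reach only later rows make up. A row lasts 1/10 s, in which the tool goes at most 50 mm and 8.59 degrees, less where a joint would pass 70% of its speed; a pose out of reach is approached as far as the arm can. A call with a gripper value outside its range is refused whole. "jaw" is the closure in counts, from 0 (fully open) to 255 (shut), set as the call begins (left out, the last holds). The fingers move at their own pace and stop on an object; "grip_force" is the grip in N (left out, the last holds). Time passes only in rows, so rows that repeat a pose let the fingers close. It gives the time, the measured TCP pose, the force and the opening at its end, in the units of the state.
- monitor.read_state(): the state, without advancing time (a new reading comes with each control period).
- vision.snapshot(name): name is "scene" or "top"; returns (picture, depth): 480x640x3 uint8, red, green, blue; 480x640 float32, m along the optical axis (not along the pixel's ray), 0 where there is no reading.
- vision.camera_model(name): a dict with "fx", "fy", "cx", "cy" (pixels), "distortion" ([k1, k2, p1, p2, k3] as OpenCV has them; the pictures are not rectified), "rvec" (rotation vector, rad) and "tvec" (3), from world to camera coordinates, as OpenCV has them. Camera axes: x right, y down, z forward; pixel columns grow to the right and rows downward; lengths in m; the calibration is good to about 2 mm. A picture is of the moment at which its call begins. camera_model takes no time and is no camera call.
- order.close_job(): hands the job in, once; it reports no verdict.
The state is a dict: "time_s": time; "qpos": joint angles; "qvel": joint speeds; "joint_torque": joint torques, N m; "tool_pos": TCP position; "ee_rot": TCP orientation; "contact_force": force on the tool from outside, world axes, zero at the start; "torque": the same for the moment, N m; "width": finger opening in m.
Only numpy, scipy, OpenCV 4.12 (cv2) and the standard library are available. Lean on these libraries where they do the work, as an engineer would, in place of code of your own. Each camera call takes 0.05 s, during which the arm holds its last target. There are 200 camera calls.

## Working session

There is one attempt and no reset: what is moved stays moved. The work goes in short steps, Python scripts to look and compute and a tool call to move; the robot and the scene stay as the last step left them, time stands still between calls to the robot, and variables do not carry over. Pictures are saved under pics/ and viewed, about 8 in all and at most 12, crops included, and the job is handed in when it is done.

Besides the shell and the picture viewer there is one more tool, called as name(argument=value, ...) on one line, values as JSON. send_rows: Moves the arm, as the interface text tells. Its arguments: {"type":"object","properties":{"series":{"type":"array"},"jaw":{"type":"number"},"grip_force":{"type":"number"}},"required":["series"]}

```bash
mkdir -p pics; ls
python3 - <<'E'
from bench import monitor, vision, order, env
import cv2,numpy as np
s=monitor.read_state()
for k,v in s.items(): print(k,np.round(v,4))
print(env.finger_overhang)
for n in ("scene","top"):
    p,d=vision.snapshot(n); cv2.imwrite(f"pics/{n}0.png",p[:,:,::-1]); np.save(f"pics/{n}0.npy",d); np.save(f"pics/{n}0rgb.npy",p)
    m=vision.camera_model(n); print(n,m)
E
```

```text
pics
time_s 0.0
qpos [-1.3358  0.3839  0.0438  1.5996 -0.0179  1.1612 -0.0499]
qvel [ 0.0015  0.0008  0.0003  0.      0.0003  0.0004 -0.0002]
joint_torque [-5.00000e-04 -4.33458e+01  1.02440e+00 -2.49513e+01  1.07000e-02
  1.13000e-02 -0.00000e+00]
tool_pos [0.212  0.6134 0.2184]
ee_rot [-1.3501 -0.9592  0.9626]
contact_force [-1.1936 -0.2869  0.3172]
torque [-0.0119 -0.0643  0.0074]
width 0.0855
0.022
scene {'fx': 504.4911338658291, 'fy': 504.4911338658291, 'cx': 323.88561458110513, 'cy': 236.57048102969577, 'distortion': array([-0.08601879,  0.        ,  0.        ,  0.        ,  0.        ]), 'rvec': array([ 0.70803581,  2.63798009, -1.12140844]), 'tvec': array([ 0.50212356, -0.12328184,  1.45326292])}
top {'fx': 441.391159421125, 'fy': 441.391159421125, 'cx': 322.74073019535706, 'cy': 237.98166637530133, 'distortion': array([0.00800599, 0.        , 0.        , 0.        , 0.        ]), 'rvec': array([ 2.12565512, -2.05922056,  0.2535383 ]), 'tvec': array([-0.04086243,  0.57327702,  1.03154801])}
```

View pics/top0.png

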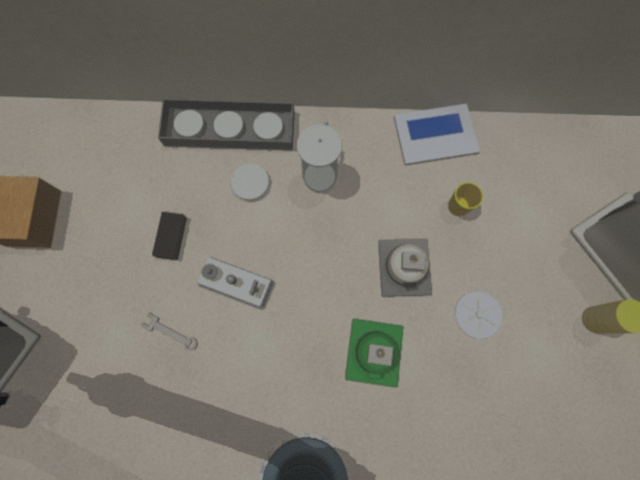

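View pics/scene0.png

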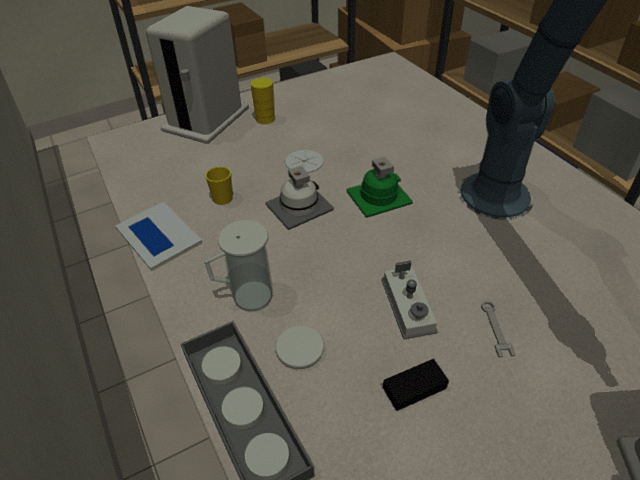

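The top view shows the rack at (235,282): disc (210,271), drum in the middle hole (232,280), paddle (257,288). The white drive is at (405,263) with its nut at (413,261), and the green look-alike is at (375,352). The scene view agrees, with the drum at (411,287) and the nut at (299,175). Next I'll measure these.

```bash
cat > h.py <<'E'
import numpy as np,cv2
from bench import monitor, vision, order, env
from scipy.spatial.transform import Rotation as R
def cam(n):
    m=vision.camera_model(n); K=np.array([[m['fx'],0,m['cx']],[0,m['fy'],m['cy']],[0,0,1]])
    return K,m['distortion'],m['rvec'],m['tvec']
def proj(n,P):
    K,D,r,t=cam(n); return cv2.projectPoints(np.atleast_2d(np.float64(P)),r,t,K,D)[0][:,0]
def cloud(n,d):
    K,D,r,t=cam(n); v,u=np.mgrid[:480,:640]
    uv=cv2.undistortPoints(np.stack([u,v],-1).reshape(-1,1,2).astype(float),K,D).reshape(480,640,2)
    P=np.dstack([uv*d[...,None],d])
    W=(P-t)@R.from_rotvec(r).as_matrix(); W[d==0]=np.nan; return W
E
python3 - <<'E'
from h import *
s=monitor.read_state(); Rm=R.from_rotvec(s['ee_rot']).as_matrix(); print(Rm.round(3))
print('tcp px',proj('top',s['tool_pos']),proj('scene',s['tool_pos']))
for n in('top','scene'):
    d=np.load(f'pics/{n}0.npy'); W=cloud(n,d)
    pts={'top':[(305,400),(232,280),(413,261),(210,271),(257,288),(380,354),(267,180)],'scene':[(411,287),(299,172),(340,300)]}[n]
    for u,v in pts: print(n,(u,v),W[v,u].round(4))
d=np.load('pics/top0.npy');W=cloud('top',d)
def sel(box,z0,z1):
    a,b,c,e=box; w=W[c:e,a:b].reshape(-1,3); w=w[(w[:,2]>z0)&(w[:,2]<z1)]; 
    r=cv2.minAreaRect((w[:,:2]*1000).astype(np.float32)); print(box,len(w),w.mean(0).round(4),r)
sel((190,280,250,315),.025,.045)   # rack top
sel((220,245,268,294),.06,.1)
sel((395,432,243,280),.112,.13)   # nut
sel((385,430,240,290),.07,.09)
sel((372,440,232,300),.006,.03)
p=np.load('pics/top0rgb.npy')
a=cv2.resize(p[250:312,190:282],None,fx=8.5,fy=8.5,interpolation=cv2.INTER_CUBIC)[:,:780]
b=cv2.resize(p[232:300,372:440],None,fx=8,fy=8,interpolation=cv2.INTER_CUBIC)
cv2.imwrite('pics/c1.png',np.hstack([cv2.resize(a,(400,270)),cv2.resize(b,(400,400))[:270]if 0 else cv2.resize(b,(270,270))])[:,:,::-1])
E
```

```text
[[ 0.327 -0.001 -0.945]
 [ 0.945 -0.002  0.327]
 [-0.002 -1.    -0.   ]]
tcp px [[ -5.99212265 388.48969238]] [[676.51437582 329.32292601]]
top (305, 400) [0.1842 0.0081 0.0013]
top (232, 280) [0.4601 0.1923 0.0821]
top (413, 261) [ 0.5131 -0.2365  0.1197]
top (210, 271) [0.4823 0.2505 0.0694]
top (257, 288) [0.4479 0.1371 0.041 ]
top (380, 354) [ 0.299  -0.1635  0.0849]
top (267, 180) [0.7412 0.1323 0.0238]
scene (411, 287) [0.4738 0.205  0.0785]
scene (299, 172) [ 0.513  -0.2456  0.1162]
scene (340, 300) [0.5946 0.1046 0.0015]
(190, 280, 250, 315) 1569 [0.4611 0.192  0.0346] ((464.6506652832031, 199.0283966064453), (171.75057983398438, 72.6517333984375), 71.33158111572266)
(220, 245, 268, 294) 89 [0.4633 0.1973 0.0782] ((463.90008544921875, 197.64764404296875), (22.465435028076172, 20.380783081054688), 6.610090732574463)
(395, 432, 243, 280) 378 [ 0.5155 -0.2365  0.1205] ((516.0943603515625, -236.32388305664062), (52.711463928222656, 41.28142166137695), 87.45191955566406)
(385, 430, 240, 290) 648 [ 0.5159 -0.2289  0.0776] ((520.3634033203125, -235.4528045654297), (91.15876770019531, 90.77296447753906), 89.23011779785156)
(372, 440, 232, 300) 1445 [ 0.5121 -0.2288  0.0123] ((519.9857788085938, -236.54989624023438), (151.37403869628906, 174.67022705078125), 83.93961334228516)
```

View pics/c1.png

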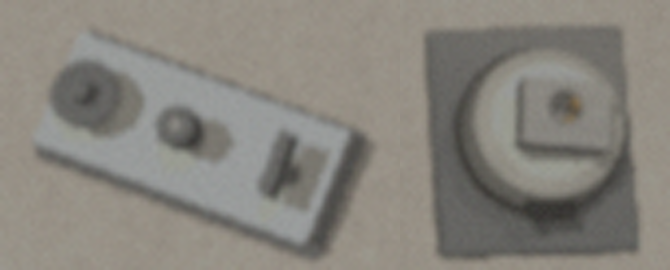

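The drum is in the middle hole at about (0.464, 0.198). The nut centre is at about (0.516, -0.236), z 0.1205, with its x axis close to world x. The drum top measures 0.08, as it should. I'll move above the drum with the jaws across the rack (turn of +90° about tool y).

send_rows(series=[-0.05,0,-0.06,0,0.14,0,-0.1,0,-0.12,0,0.28,0,-0.15,0,-0.18,0,0.42,0,-0.18,0,-0.22,0,0.56,0,-0.21,0,-0.25,0,0.7,0,-0.24,0,-0.29,0,0.84,0,-0.26,0,-0.31,0,0.98,0,-0.28,0,-0.335,0,1.12,0,-0.295,0,-0.355,0,1.26,0,-0.305,0,-0.367,0,1.4,0,-0.311,0.02,-0.374,0,1.54,0,-0.311,0.04,-0.374,0,1.571,0,-0.311,0.06,-0.374,0,1.571,0,-0.311,0.06,-0.374,0,1.571,0,-0.311,0.06,-0.374,0,1.571,0,-0.311,0.06,-0.374,0,1.571,0], jaw=0, grip_force=40)

```text
time_s: 1.7
tool_pos: [0.4649, 0.1987, 0.1608]
ee_rot: [-1.554, 0.26, -0.262]
contact_force: [0.3, 0.4, -0.3]
width: 0.0856
```

Run:
```python
from h import *
s=monitor.read_state(); Rm=R.from_rotvec(s['ee_rot']).as_matrix(); print(Rm.round(3),s['tool_pos'],s['qpos'],s['width'],s['contact_force'])
W={}
for n in('scene','top'):
    p,d=vision.snapshot(n); np.save(f'pics/{n}1.npy',d); np.save(f'pics/{n}1rgb.npy',p); print(proj(n,[.464,.198,.071]))
    if n=='scene':
        cv2.imwrite('pics/s1.png',cv2.resize(p[180:350,330:500],(600,600),interpolation=cv2.INTER_CUBIC)[:,:,::-1])
        W=cloud(n,d)
        for z in (.06,.066,.072,.078):
            w=W[270:300,400:425].reshape(-1,3); w=w[abs(w[:,2]-z)<.003]; print(z,len(w),w.mean(0).round(4) if len(w) else '')
K,D,r,t=cam('scene'); print('cam pos',-R.from_rotvec(r).as_matrix().T@t); K,D,r,t=cam('top'); print('cam pos',-R.from_rotvec(r).as_matrix().T@t)
```

```text
[[ 0.945  0.001  0.327]
 [-0.327  0.001  0.945]
 [ 0.001 -1.     0.001]] [0.46492461 0.19873807 0.16076541] [-0.93051838  0.18424876  0.49025588  2.01849963 -0.10564668  0.96104645
 -0.7194305 ] 0.08557930277372502 [ 0.31915934  0.4127405  -0.28835862]
[[412.29492889 285.37445506]]
0.06 22 [0.4652 0.1835 0.0605]
0.066 16 [0.473  0.2001 0.0663]
0.072 15 [0.4711 0.2026 0.0717]
0.078 55 [0.4679 0.1981 0.0784]
[[230.69654624 279.00395869]]
cam pos [0.98580841 0.73693519 0.92973539]
cam pos [ 0.31065064 -0.0275491   1.13892265]
```

View pics/s1.png

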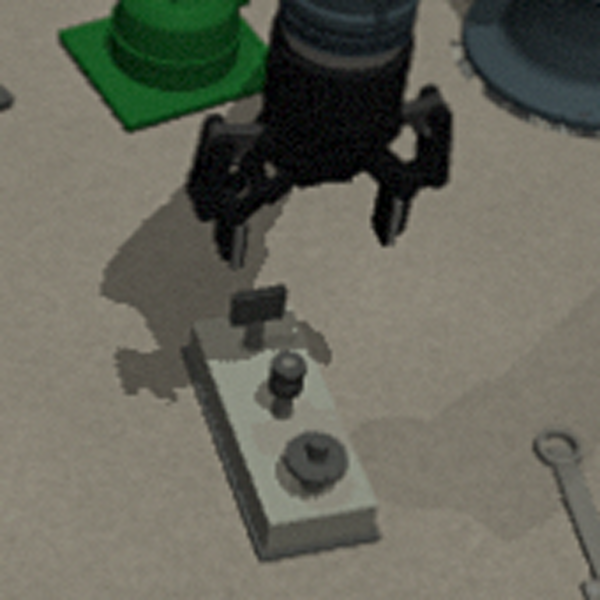

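The scene crop shows the open gripper above the rack, the drum (286,370) in the middle, and clear space on both sides. Descending now, then closing.

send_rows(series=[0,0.015,0,0,0,0,0,0.035,0,0,0,0,0,0.055,0,0,0,0,0,0.07,0,0,0,0,0,0.08,0,0,0,0,0,0.087,0,0,0,0,0,0.087,0,0,0,0,0,0.087,0,0,0,0])

```text
time_s: 2.6
tool_pos: [0.4648, 0.1985, 0.0733]
ee_rot: [-1.554, 0.261, -0.262]
contact_force: [-0.1, -0.4, -0.1]
width: 0.0853
```

send_rows(series=[0,0,0,0,0,0,0,0,0,0,0,0,0,0,0,0,0,0,0,0,0,0,0,0,0,0,0,0,0,0,0,0,0,0,0,0,0,0,0,0,0,0,0,0,0,0,0,0,0,0,0,0,0,0,0,0,0,0,0,0,0,0,0,0,0,0,0,0,0,0,0,0], jaw=255, grip_force=40)

```text
time_s: 3.8
tool_pos: [0.4642, 0.1982, 0.0728]
ee_rot: [-1.555, 0.261, -0.261]
contact_force: [0.2, 0.1, -0.6]
width: 0.0001
```

The jaws closed to zero, so they missed the drum or squeezed it out. I'll look.

Run:
```python
from h import *
p,d=vision.snapshot('scene'); np.save('pics/scene2.npy',d);np.save('pics/scene2rgb.npy',p)
q,e=vision.snapshot('top'); np.save('pics/top2.npy',e);np.save('pics/top2rgb.npy',q)
a=cv2.resize(p[220:340,370:450],(400,600),interpolation=cv2.INTER_CUBIC);b=cv2.resize(q[240:320,190:290],(400,320),interpolation=cv2.INTER_CUBIC)
b=np.vstack([b,np.zeros((280,400,3),np.uint8)])
cv2.imwrite('pics/s2.png',np.hstack([a,b])[:,:,::-1]); s=monitor.read_state(); print(s['width'],s['tool_pos'])
```

```text
0.00014841805687333632 [0.46422463 0.19825281 0.07277333]
```

View pics/s2.png

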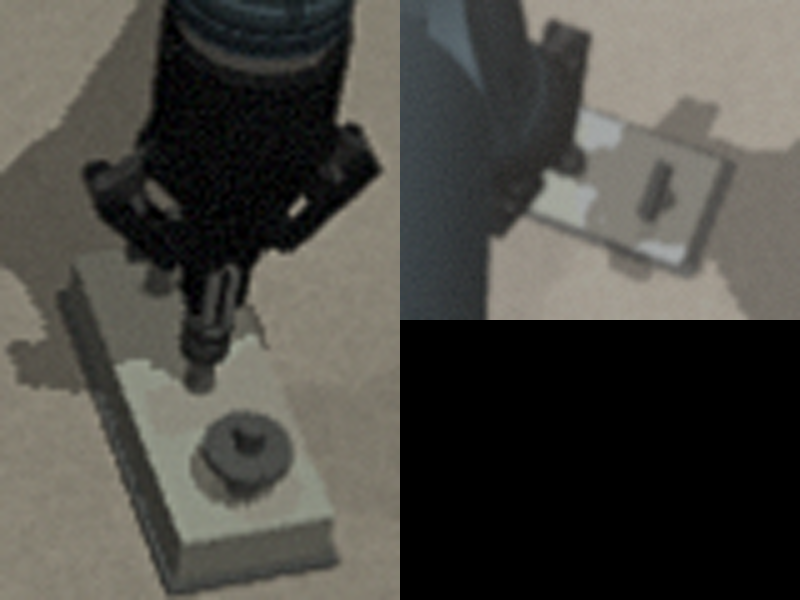

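Run:
```python
from h import *
for n in ('scene',):
    W=cloud(n,np.load(f'pics/{n}2.npy')); 
    j=np.array([.945,-.327]); k=np.array([.327,.945]); o=np.array([.4645,.198])
    for v in range(262,302,2):
        print(v,' '.join('%4d,%4d,%3d'%(*(1e3*np.array([(W[v,u,:2]-o)@j,(W[v,u,:2]-o)@k])),1e3*W[v,u,2]) if W[v,u,2]==W[v,u,2] else '-' for u in range(398,428,3)))
p=np.load('pics/scene2rgb.npy'); q=np.load('pics/scene1rgb.npy')
f=lambda x:cv2.resize(x[255:300,390:434],(400,400),interpolation=cv2.INTER_CUBIC)
o=np.hstack([f(q),f(p)]); o=np.clip(o.astype(float)*1.8,0,255).astype(np.uint8); cv2.imwrite('pics/s2b.png',o[:,:,::-1])
```

```text
262   44,  10,168   30,  -9,143    0, -62, 81   18,  -5,146   21,  17,169   15,  17,169   -2,  -6,140   -2,   8,156   -5,  16,163  -12,  15,161
264   44,  11,162   31,  -4,143   24,  -5,140   16,  -6,137   21,  17,164   12,  13,158   -2,  -4,136    0,  13,155   -6,  16,157  -13,  16,155
266   43,   9,154   37,  10,154   26,   0,141   18,  -2,136   19,  14,154   12,  14,153   -1,  -1,133    0,  15,151   -6,  17,151  -18,   6,137
268   43,  11,150   36,   9,146   29,  10,146   20,   4,137   19,  18,152   10,  11,143    0,   5,134   -3,  11,139  -10,  12,139  -17,  10,136
270   43,  13,146   35,   9,140   29,  11,141   20,   5,132   15,  10,136    9,  10,136    0,   7,130   -2,  15,137  -14,   5,125  -73, -98,  0
272    7, -73, 36   36,  13,138   30,  14,137   19,   5,125   14,   8,128    9,  12,131   -2,   3,118   -3,  14,130  -62, -92,  1  -70, -91,  0
274    8, -69, 34    5, -58, 46   -2, -58, 43   15,  -1,111   15,  12,126    7,  11,123    0,  11,122   -8,   5,113  -62, -88, -1  -68, -85,  0
276    9, -64, 32    5, -56, 41   -4, -62, 31   17,   4,111   11,   6,112    6,  10,116    0
[... 1079 characters left out ...]
 16, -16, 32   10, -14, 33    3, -13, 33    6,   8, 60    0,  10, 60  -16,  -8, 34  -23,  -7, 33  -30,  -7, 32  -49, -29,  1
294   25, -13, 31   17, -12, 30   12,  -9, 33    8,  -1, 41    3,   4, 47   -8,  -5, 32  -15,  -4, 32  -21,  -1, 33  -27,   0, 34  -47, -24,  0
296   28,  -4, 35   20,  -5, 32   14,  -2, 34    8,   0, 36    2,   2, 38   -6,   0, 31  -13,   0, 31  -19,   3, 33  -27,   3, 31  -33,   6, 33
298   28,  -1, 32   22,   1, 34   14,   0, 30    8,   2, 32    2,   5, 33   -4,   6, 33  -11,   7, 32  -16,  10, 35  -22,  13, 37  -29,  14, 37
300   30,   5, 33   24,   6, 33   17,   7, 33   11,  11, 36    3,   9, 32   -2,  12, 34   -9,  12, 32  -15,  14, 33  -21,  17, 36  -29,  17, 33
```

View pics/s2b.png

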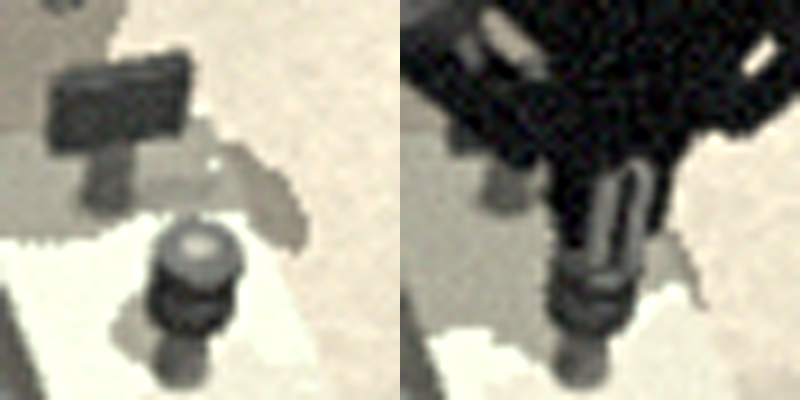

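Run:
```python
from h import *
W=cloud('scene',np.load('pics/scene1.npy')); j=np.array([.945,-.327,0])
o=np.array([.4649,.1987,0])
for z in(.139,.152,.17,.18): print(z,proj('scene',[o+j*s+[0,0,z] for s in(.045,-.045)]).round(1).tolist())
for c in [(394,402),(434,444)]:
  for v in range(240,258,2):
    print(v,[tuple((1e3*np.array([(W[v,u]-o)@j,(W[v,u]-o)@[.327,.945,0],W[v,u,2]])).round()) for u in range(*c,2)])
```

```text
0.139 [[395.4, 268.1], [435.7, 261.9]]
0.152 [[395.9, 263.9], [436.6, 257.7]]
0.17 [[396.7, 258.0], [437.8, 251.8]]
0.18 [[397.1, 254.7], [438.5, 248.5]]
240 [(np.float64(nan), np.float64(nan), np.float64(nan)), (np.float64(56.0), np.float64(13.0), np.float64(237.0)), (np.float64(51.0), np.float64(10.0), np.float64(233.0)), (np.float64(48.0), np.float64(12.0), np.float64(234.0))]
242 [(np.float64(60.0), np.float64(12.0), np.float64(232.0)), (np.float64(56.0), np.float64(13.0), np.float64(232.0)), (np.float64(51.0), np.float64(11.0), np.float64(229.0)), (np.float64(-41.0), np.float64(-207.0), np.float64(-2.0))]
244 [(np.float64(nan), np.float64(nan), np.float64(nan)), (np.float64(53.0), np.float64(7.0), np.float64(220.0)), (np.float64(50.0), np.float64(11.0), np.float64(223.0)), (np.float64(-38.0), np.float64(-197.0), np.float64(1.0))]
246 [(np.float64(56.0), np.float64(7.0), np.float64(214.0)), (np.float64(53.0), np.float64(10.0), np.float64(216.0)), (np.float64(50.0), np.float64(11.0), np.float64(217.0)), (np.float64(-35.0), np.float64(-189.0), np.float64(3.0))]
248 [(np.float64(56.
[... 3139 characters left out ...]
float64(-149.0), np.float64(2.0)), (np.float64(-136.0), np.float64(-148.0), np.float64(1.0))]
254 [(np.float64(-114.0), np.float64(-147.0), np.float64(-1.0)), (np.float64(-118.0), np.float64(-144.0), np.float64(2.0)), (np.float64(-123.0), np.float64(-144.0), np.float64(1.0)), (np.float64(-129.0), np.float64(-144.0), np.float64(-0.0)), (np.float64(-134.0), np.float64(-143.0), np.float64(-0.0))]
256 [(np.float64(-111.0), np.float64(-140.0), np.float64(-1.0)), (np.float64(-116.0), np.float64(-139.0), np.float64(-0.0)), (np.float64(-121.0), np.float64(-137.0), np.float64(1.0)), (np.float64(-127.0), np.float64(-138.0), np.float64(-1.0)), (np.float64(-132.0), np.float64(-137.0), np.float64(-2.0))]
```

The fingers shut just above the drum. The depth image puts the shut tips about 9 mm above the reported TCP, not 22 mm below it, so there's a height offset of roughly 30 mm along the tool. The drum is untouched and upright. I'll reopen, go about 28 mm lower and grip.

send_rows(series=[0,0,0,0,0,0,0,0,0,0,0,0,0,0,0,0,0,0,0,0,0,0,0,0,0,0,0,0,0,0,0,0,0,0,0,0,0,0,0,0,0,0,0,0,0,0,0,0,0,0,0,0,0,0,0,0,0,0,0,0], jaw=0)

```text
time_s: 4.9
tool_pos: [0.4642, 0.1982, 0.0727]
ee_rot: [-1.555, 0.261, -0.261]
contact_force: [0.5, -0.2, 0.8]
width: 0.0856
```

send_rows(series=[0,0.005,0,0,0,0,0,0.01,0,0,0,0,0,0.015,0,0,0,0,0,0.02,0,0,0,0,0,0.025,0,0,0,0,0,0.028,0,0,0,0,0,0.028,0,0,0,0,0,0.028,0,0,0,0])

```text
time_s: 5.7
tool_pos: [0.4643, 0.1982, 0.0447]
ee_rot: [-1.555, 0.261, -0.261]
contact_force: [-0.1, -0.2, -0.9]
width: 0.0854
```

send_rows(series=[0,0,0,0,0,0,0,0,0,0,0,0,0,0,0,0,0,0,0,0,0,0,0,0,0,0,0,0,0,0,0,0,0,0,0,0,0,0,0,0,0,0,0,0,0,0,0,0,0,0,0,0,0,0,0,0,0,0,0,0], jaw=255, grip_force=40)

```text
time_s: 6.7
tool_pos: [0.4643, 0.1984, 0.045]
ee_rot: [-1.555, 0.261, -0.261]
contact_force: [-1.5, 0.2, 4.0]
width: 0.0205
```

Run:
```python
from h import *
s=monitor.read_state(); print({k:np.round(s[k],4) for k in('time_s','tool_pos','ee_rot','qpos','width','contact_force','torque')})
p,d=vision.snapshot('scene'); np.save('pics/scene3.npy',d);np.save('pics/scene3rgb.npy',p)
W=cloud('scene',d); j=np.array([.945,-.327,0]);k=np.array([.327,.945,0]); o=np.array([.4645,.198,0])
for v in range(276,302,2): print(v,' '.join('%4d,%4d,%3d'%tuple(1e3*((W[v,u]-o)@np.array([j,k,[0,0,1]]).T)) for u in range(398,428,3) if W[v,u,2]>0.04))
```

```text
{'time_s': np.float64(6.7), 'tool_pos': array([0.4643, 0.1984, 0.045 ]), 'ee_rot': array([-1.5547,  0.2613, -0.2612]), 'qpos': array([-0.8673,  0.3782,  0.4373,  2.0883, -0.2393,  0.7219, -0.6094]), 'width': np.float64(0.0205), 'contact_force': array([-1.4919,  0.1925,  3.9644]), 'torque': array([0.0119, 0.2391, 0.0239])}
276   37,   3,114   29,   0,109   25,   5,115   22,  16,125   17,  18,127   -8,  -6, 93   -7,  10,113  -14,  10,111  -22,   7,105
278   39,   8,114   31,   7,111   25,   8,111   20,  11,113   -7,  -3, 90   -8,   8,103  -14,  12,106  -23,   7, 99
280   40,  11,111   31,   7,104   26,  12,109   19,  12,108    2,  -9, 79   -3,  -7, 79   -7,  -2, 85  -11,   5, 92  -14,  13,101
282   39,  12,106   26,  -3, 85   25,  11,102   19,  12,102    3,  -5, 77   -1,  -2, 79   -6,   2, 83   -9,  11, 93  -19,   6, 85
284   27,   1, 84   21,   4, 86   16,   8, 89    5,   0, 76    0,   2, 78   -6,   4, 80  -10,  11, 86  -19,   7, 80
286   27,   2, 78   22,   6, 82   17,  11, 87    7,   5, 77    0,   7, 77   -7,   4, 72  -10,  12, 80  -22,   3, 68
288   27,   4, 73   21,   6, 75   15,   8, 76    7,   6, 71    0,   8, 72   -7,   6, 68  -12,   9, 70
290   27,   5, 68   21,   7, 69   15,  10, 70    7,   8, 66    0,   7, 64   -6,   9, 64  -13,   9, 62
292   21,   9, 65   13,   8, 61    7,  12, 64    0,   8, 58
294    8,   0, 42    3,   3, 46
296 
298 
300
```

The drum is gripped (width 20.5 mm, with a light 4 N push onto the hole floor). Next I lift it and carry it above the nut.

send_rows(series=[0,-0.005,0,0,0,0,0,-0.015,0,0,0,0,0,-0.03,0,0,0,0,0,-0.05,0,0,0,0,0,-0.075,0,0,0,0,0,-0.1,0,0,0,0,0,-0.12,0,0,0,0,0,-0.13,0,0,0,0,0,-0.13,0,0,0,0,0,-0.13,0,0,0,0])

```text
time_s: 7.75
tool_pos: [0.4637, 0.198, 0.1742]
ee_rot: [-1.556, 0.262, -0.261]
contact_force: [-0.1, -0.4, -0.8]
width: 0.0206
```

send_rows(series=[0.01,0,-0.02,0,-0.02,0,0.025,0,-0.05,0,-0.05,0,0.04,0,-0.08,0,-0.08,0,0.055,0,-0.11,0,-0.11,0,0.07,0,-0.14,0,-0.14,0,0.085,0,-0.17,0,-0.17,0,0.1,0,-0.2,0,-0.2,0,0.115,0,-0.23,0,-0.23,0,0.13,0,-0.26,0,-0.26,0,0.145,0,-0.29,0,-0.29,0,0.158,0,-0.32,0,-0.29,0,0.17,0,-0.345,0,-0.29,0,0.18,0,-0.365,0,-0.29,0,0.188,0,-0.382,0,-0.29,0,0.193,0,-0.392,0,-0.29,0,0.193,0,-0.392,0,-0.29,0,0.193,0,-0.392,0,-0.29,0,0.193,0,-0.392,0,-0.29,0])

```text
time_s: 9.55
tool_pos: [0.5185, -0.2336, 0.1742]
ee_rot: [-1.569, 0.033, -0.031]
contact_force: [0.4, 0.1, 0.2]
width: 0.0207
```

Run:
```python
from h import *
s=monitor.read_state(); print({k:np.round(s[k],4) for k in('time_s','tool_pos','ee_rot','qpos','width','contact_force','torque')}); print(R.from_rotvec(s['ee_rot']).as_matrix().round(4))
for n in('scene','top'):
    p,d=vision.snapshot(n); np.save(f'pics/{n}4.npy',d);np.save(f'pics/{n}4rgb.npy',p)
    print(n,proj(n,[[.52,-.236,.142],[.52,-.236,.186],[.52,-.236,.1205],[.516,-.236,.1205]]).round(1).tolist())
    if n=='scene': a=p[130:220,250:350]
    else: b=p[220:310,365:465]
f=lambda x:cv2.resize(x,(400,360),interpolation=cv2.INTER_CUBIC)
cv2.imwrite('pics/s4.png',np.clip(np.hstack([f(a),f(b)])*1.5,0,255).astype(np.uint8)[:,:,::-1])
```

```text
{'time_s': np.float64(9.55), 'tool_pos': array([ 0.5185, -0.2336,  0.1742]), 'ee_rot': array([-1.5693,  0.033 , -0.0314]), 'qpos': array([-0.2611,  0.3377,  0.7324,  1.8677, -0.2614,  1.0352,  0.5375]), 'width': np.float64(0.0207), 'contact_force': array([0.4232, 0.1045, 0.1826]), 'torque': array([ 0.0557, -0.0498, -0.0126])}
[[ 0.9992 -0.001   0.041 ]
 [-0.0409  0.0012  0.9992]
 [-0.001  -1.      0.0012]]
scene [[297.9, 166.8], [297.1, 152.9], [298.3, 173.4], [299.6, 172.9]]
top [[414.7, 256.2], [418.8, 252.3], [412.8, 258.0], [412.8, 259.7]]
```

View pics/s4.png

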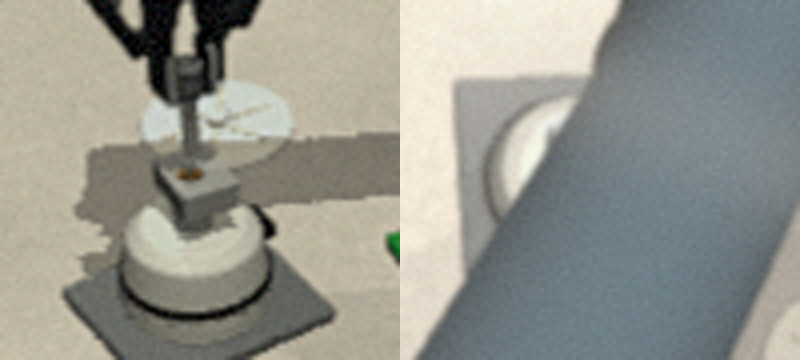

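The scene crop shows the drum hanging upright over the nut. The shank is at crop x≈190 and the nut's hole at (189,174), so they line up across the view. I'll check the along-view direction with a cylinder fit on averaged depth.

```bash
cat > fit.py <<'E'
from h import *
from scipy.optimize import least_squares
def avg(n,N):
    ds=[];ps=[]
    for _ in range(N):
        p,d=vision.snapshot(n); ds.append(np.where(d>0,d,np.nan)); ps.append(p.astype(float))
    m=np.nanmedian(ds,0); return np.mean(ps,0),np.nan_to_num(m)
def cyl(W,r,z0,z1,c,rad):
    w=W.reshape(-1,3); w=w[(w[:,2]>z0)&(w[:,2]<z1)&(np.hypot(*(w[:,:2]-c).T)<rad)]
    f=lambda x: np.hypot(w[:,0]-x[0],w[:,1]-x[1])-r
    s=least_squares(f,c,loss='soft_l1',f_scale=.001); return len(w),s.x.round(4),np.sqrt(np.mean(f(s.x)**2)).round(4)
E
python3 - <<'E'
from fit import *
p,d=avg('scene',6); np.save('pics/sA.npy',d); np.save('pics/sArgb.npy',p)
W=cloud('scene',d); c=np.array([.519,-.236])
print('shank',cyl(W,.006,.135,.172,c,.02)); print('drum',cyl(W,.011,.18,.196,c,.02))
w=W[140:200,270:330].reshape(-1,3); 
print('low z of shank col', [(v,W[v,296:301].round(3)[:,[1,2]].tolist()) for v in range(164,176)])
def nut(W):
    w=W.reshape(-1,3); w=w[(abs(w[:,2]-.1205)<.005)&(np.hypot(*(w[:,:2]-c).T)<.04)]
    r=cv2.minAreaRect((w[:,:2]*1000).astype(np.float32)); return len(w),w.mean(0).round(4),r
print('nut now',nut(W)); 
for n in('scene0','top0','scene1','top1','scene2','scene3'):
    print(n,nut(cloud(n[:-1],np.load(f'pics/{n}.npy'))))
W=cloud('scene',np.load('pics/scene0.npy')); print('drum rack',cyl(W,.011,.058,.078,np.array([.4645,.198]),.018)); print(cyl(cloud('scene',np.load('pics/scene1.npy')),.011,.058,.078,np.array([.4645,.198]),.018))
E
```

```text
shank (37, array([ 0.5224, -0.2379]), np.float64(0.0008))
drum (38, array([ 0.5194, -0.2375]), np.float64(0.0036))
low z of shank col [(164, [[-0.234, 0.155], [-0.234, 0.154], [-0.233, 0.154], [-0.416, 0.005], [-0.414, 0.006]]), (165, [[-0.232, 0.153], [-0.232, 0.152], [-0.232, 0.151], [-0.413, 0.004], [-0.266, 0.121]]), (166, [[-0.235, 0.148], [-0.233, 0.148], [-0.233, 0.147], [-0.262, 0.122], [-0.261, 0.122]]), (167, [[-0.233, 0.146], [-0.231, 0.146], [-0.233, 0.144], [-0.259, 0.122], [-0.257, 0.122]]), (168, [[-0.259, 0.122], [-0.256, 0.123], [-0.256, 0.121], [-0.254, 0.122], [-0.253, 0.122]]), (169, [[-0.255, 0.121], [-0.253, 0.122], [-0.252, 0.122], [-0.25, 0.122], [-0.249, 0.122]]), (170, [[-0.252, 0.121], [-0.249, 0.122], [-0.249, 0.121], [-0.248, 0.121], [-0.246, 0.121]]), (171, [[-0.251, 0.119], [-0.248, 0.12], [-0.246, 0.12], [-0.245, 0.12], [-0.242, 0.121]]), (172, [[-0.249, 0.117], [-0.246, 0.118], [-0.245, 0.117], [-0.242, 0.119], [-0.24, 0.12]]), (173, [[-0.249, 0.113], [-0.248, 0.113], [-0.244, 0.115], [-0.24, 0.117], [-0.236, 0.12]]), (174, [[-0.248, 0.111], [-0.251, 
[... 623 characters left out ...]
array([ 0.5192, -0.2378,  0.1206]), ((518.9880981445312, -239.99813842773438), (58.308624267578125, 40.77860641479492), 85.99867248535156))
top1 (361, array([ 0.5156, -0.2368,  0.1207]), ((515.9913330078125, -236.64157104492188), (52.18858337402344, 41.50032043457031), 87.93792724609375))
scene2 (203, array([ 0.5196, -0.238 ,  0.1205]), ((519.1980590820312, -240.52780151367188), (57.769840240478516, 41.48517990112305), 87.77810668945312))
scene3 (203, array([ 0.5194, -0.2377,  0.1206]), ((519.1689453125, -239.28524780273438), (57.16542434692383, 42.19611740112305), 86.73768615722656))
drum rack (62, array([0.4658, 0.1955]), np.float64(0.002))
(62, array([0.4662, 0.1957]), np.float64(0.0016))
```

Run:
```python
from h import *
def crop(n,p,u0,v0,w,h,S,circs):
    x=cv2.resize(p[v0:v0+h,u0:u0+w].astype(np.float32),None,fx=S,fy=S,interpolation=cv2.INTER_CUBIC); x=np.clip(x*1.4,0,255).astype(np.uint8)
    t=np.linspace(0,2*np.pi,60)
    for (X,Y,Z,r,col) in circs:
        q=proj(n,np.c_[X+r*np.cos(t),Y+r*np.sin(t),0*t+Z]); q=((q-[u0,v0]+.5)*S).astype(np.int32)
        cv2.polylines(x,[q.reshape(-1,1,2)],True,col,1)
    return x
p=(np.load('pics/top0rgb.npy').astype(float)+np.load('pics/top1rgb.npy'))/2
a=crop('top',p,395,242,40,40,10,[(.52,-.2365,.1205,.009,(255,0,0))])
p=(np.load('pics/scene0rgb.npy').astype(float)+np.load('pics/scene1rgb.npy')+np.load('pics/scene2rgb.npy'))/3
c=crop('scene',p,280,155,40,30,10,[(.523,-.239,.1205,.009,(255,0,0))])
b=crop('scene',np.load('pics/sArgb.npy'),280,155,40,30,10,[(.5224,-.2379,.142,.006,(0,255,0)),(.5224,-.2379,.165,.006,(0,255,0)),(.523,-.239,.1205,.009,(255,0,0))])
cv2.imwrite('pics/s5.png',np.hstack([a,np.vstack([c,b])[:600] if 0 else np.vstack([cv2.resize(c,(266,200)),cv2.resize(b,(266,200))])])[:,:,::-1])
cv2.imwrite('pics/s5.png',np.vstack([np.hstack([c,b]),np.hstack([a[:300],np.zeros((300,400,3),np.uint8)])])[:,:,::-1])
```

```text
(no output)
```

View pics/s5.png

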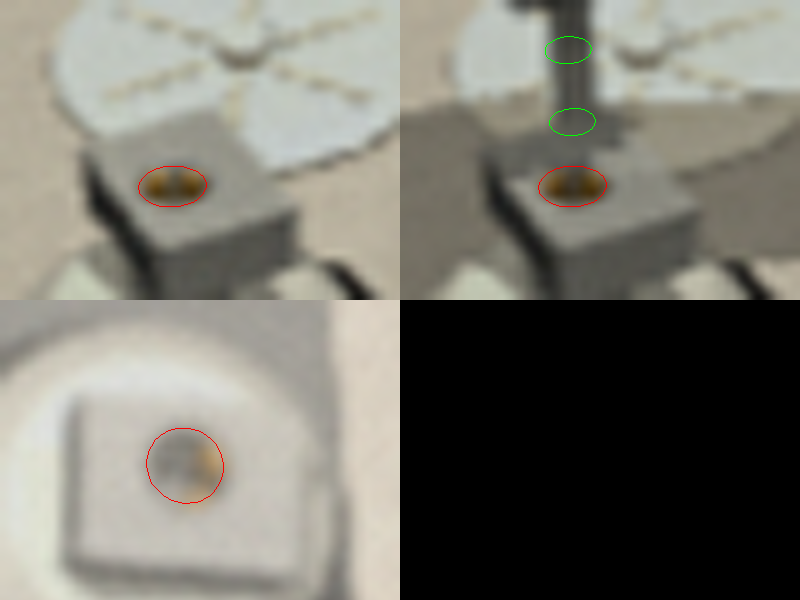

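The red 18 mm circles sit on the hole in both views: (0.520,-0.2365) in the top camera's frame, (0.523,-0.239) in the scene camera's. In the scene frame the shank is at about (0.5215,-0.2374), so it must shift about +1.5 mm in x and -1.6 mm in y. I'll shift it and start down carefully.

send_rows(series=[0.0016,0,-0.0015,0,0,0,0.0016,0.005,-0.0015,0,0,0,0.0016,0.01,-0.0015,0,0,0,0.0016,0.015,-0.0015,0,0,0,0.0016,0.019,-0.0015,0,0,0,0.0016,0.022,-0.0015,0,0,0,0.0016,0.024,-0.0015,0,0,0,0.0016,0.026,-0.0015,0,0,0,0.0016,0.026,-0.0015,0,0,0,0.0016,0.026,-0.0015,0,0,0])

```text
time_s: 10.95
tool_pos: [0.5201, -0.2369, 0.1489]
ee_rot: [-1.571, 0.034, -0.034]
contact_force: [-0.1, -0.8, -0.7]
width: 0.0206
```

```bash
cat > st.py <<'E'
from h import *
s=monitor.read_state(); print({k:np.round(s[k],4).tolist() for k in('time_s','tool_pos','ee_rot','qpos','width','contact_force','torque')})
E
python3 st.py
```

```text
{'time_s': 10.95, 'tool_pos': [0.5201, -0.2369, 0.1489], 'ee_rot': [-1.5706, 0.0336, -0.0338], 'qpos': [-0.2388, 0.377, 0.7172, 1.8824, -0.2937, 0.9893, 0.5642], 'width': 0.0206, 'contact_force': [-0.0622, -0.8425, -0.6747], 'torque': [-0.0047, 0.0152, -0.0303]}
```

send_rows(series=[0,0.003,0,0,0,0,0,0.006,0,0,0,0,0,0.009,0,0,0,0,0,0.012,0,0,0,0,0,0.014,0,0,0,0,0,0.015,0,0,0,0,0,0.015,0,0,0,0])

```text
time_s: 11.65
tool_pos: [0.5199, -0.2369, 0.1336]
ee_rot: [-1.571, 0.034, -0.033]
contact_force: [-0.6, 0.2, -0.9]
width: 0.0206
```

send_rows(series=[0,0.001,0,0,0,0,0,0.002,0,0,0,0,0,0.003,0,0,0,0,0,0.004,0,0,0,0,0,0.005,0,0,0,0,0,0.005,0,0,0,0])

```text
time_s: 12.25
tool_pos: [0.5197, -0.2369, 0.1286]
ee_rot: [-1.571, 0.034, -0.033]
contact_force: [-0.2, -0.5, -0.6]
width: 0.0206
```

```bash
python3 st.py
```

```text
{'time_s': 12.25, 'tool_pos': [0.5197, -0.2369, 0.1286], 'ee_rot': [-1.5705, 0.0343, -0.0334], 'qpos': [-0.2244, 0.405, 0.703, 1.897, -0.3175, 0.9534, 0.5824], 'width': 0.0206, 'contact_force': [-0.2036, -0.5149, -0.6498], 'torque': [-0.0574, 0.0963, 0.0094]}
```

Foot should be at about z 0.0955, just inside the socket, with no contact. Continuing slowly.

send_rows(series=[0,0.001,0,0,0,0,0,0.002,0,0,0,0,0,0.003,0,0,0,0,0,0.004,0,0,0,0,0,0.005,0,0,0,0,0,0.006,0,0,0,0,0,0.006,0,0,0,0])

```text
time_s: 12.95
tool_pos: [0.5197, -0.2369, 0.1225]
ee_rot: [-1.571, 0.034, -0.033]
contact_force: [-1.6, 0.3, -1.1]
width: 0.0204
```

send_rows(series=[0,0.0007,0,0,0,0,0,0.0014,0,0,0,0,0,0.002,0,0,0,0,0,0.002,0,0,0,0])

```text
time_s: 13.35
tool_pos: [0.5197, -0.2369, 0.1206]
ee_rot: [-1.57, 0.034, -0.033]
contact_force: [-1.6, -1.2, -0.7]
width: 0.0204
```

```bash
python3 st.py
```

```text
{'time_s': 13.35, 'tool_pos': [0.5197, -0.2369, 0.1206], 'ee_rot': [-1.5705, 0.0343, -0.0333], 'qpos': [-0.2184, 0.4164, 0.6968, 1.9021, -0.3272, 0.9393, 0.5897], 'width': 0.0204, 'contact_force': [-1.5583, -1.1942, -0.7184], 'torque': [-0.038, 0.5279, 0.006]}
```

send_rows(series=[0,0.0005,0,0,0,0,0,0.001,0,0,0,0,0,0.001,0,0,0,0])

```text
time_s: 13.65
tool_pos: [0.5198, -0.2369, 0.1196]
ee_rot: [-1.57, 0.034, -0.033]
contact_force: [-2.7, 1.7, 0.8]
width: 0.0208
```

send_rows(series=[0,0.0005,0,0,0,0,0,0.0005,0,0,0,0,0,0.0005,0,0,0,0])

```text
time_s: 13.95
tool_pos: [0.5198, -0.2369, 0.1192]
ee_rot: [-1.57, 0.034, -0.033]
contact_force: [-3.3, 0.0, 0.9]
width: 0.0206
```

send_rows(series=[-0.0006,0,0,0,0,0,-0.0006,0.0005,0,0,0,0,-0.0006,0.0005,0,0,0,0])

```text
time_s: 14.25
tool_pos: [0.5197, -0.2369, 0.1191]
ee_rot: [-1.571, 0.033, -0.034]
contact_force: [-3.0, 0.9, 1.5]
width: 0.0205
```

send_rows(series=[0,0.0005,0,0,0,0,0,0.0005,0,0,0,0,0,0.0005,0,0,0,0])

```text
time_s: 14.55
tool_pos: [0.5198, -0.237, 0.119]
ee_rot: [-1.57, 0.033, -0.034]
contact_force: [-3.6, 0.2, 5.2]
width: 0.0207
```

It stopped with 5 N at TCP 0.119, exactly the height predicted for seated. I'll release and check with depth.

send_rows(series=[0,0,0,0,0,0,0,0,0,0,0,0,0,0,0,0,0,0,0,0,0,0,0,0,0,0,0,0,0,0,0,0,0,0,0,0,0,0,0,0,0,0,0,0,0,0,0,0,0,0,0,0,0,0], jaw=0)

```text
time_s: 15.45
tool_pos: [0.5194, -0.2369, 0.1183]
ee_rot: [-1.571, 0.034, -0.034]
contact_force: [-0.0, 0.2, -1.1]
width: 0.0856
```

```bash
python3 st.py
python3 - <<'E'
from fit import *
p,d=avg('scene',4); np.save('pics/sB.npy',d); np.save('pics/sBrgb.npy',p); W=cloud('scene',d); c=np.array([.522,-.238])
print('drum',cyl(W,.011,.132,.15,c,.016),'expect hole (.523,-.239)')
w=W.reshape(-1,3); w=w[(np.hypot(*(w[:,:2]-c).T)<.013)&(w[:,2]>.125)&(w[:,2]<.19)]; print('top z pctl',np.percentile(w[:,2],[50,80,90,95,100]).round(4))
a=cv2.resize(p[130:220,250:350].astype(np.float32),(660,594),interpolation=cv2.INTER_CUBIC); cv2.imwrite('pics/s6.png',np.clip(a*1.4,0,255).astype(np.uint8)[:,:,::-1])
E
```

```text
{'time_s': 15.45, 'tool_pos': [0.5194, -0.2369, 0.1183], 'ee_rot': [-1.5705, 0.0338, -0.0338], 'qpos': [-0.2169, 0.4188, 0.6952, 1.9048, -0.3299, 0.9341, 0.592], 'width': 0.0856, 'contact_force': [-0.0471, 0.1688, -1.0679], 'torque': [0.0, 0.0149, 0.027]}
drum (45, array([ 0.5232, -0.2408]), np.float64(0.0008)) expect hole (.523,-.239)
top z pctl [0.1483 0.1546 0.1552 0.1558 0.1564]
```

View pics/s6.png

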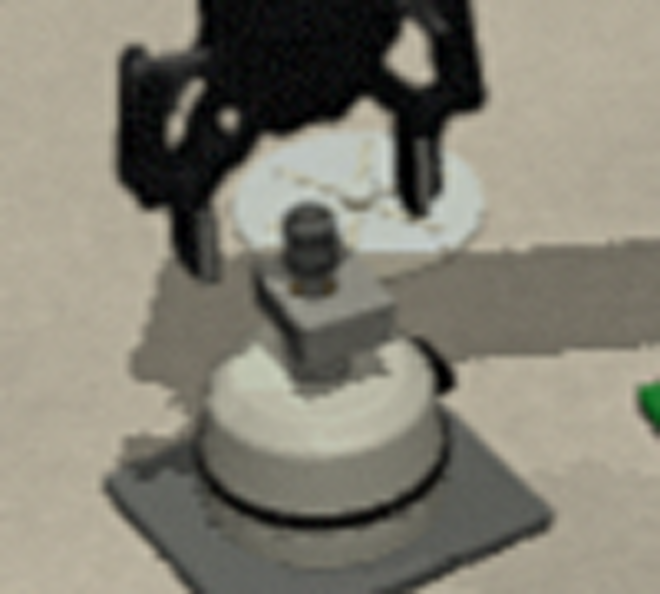

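The drum is seated and upright: its top measures 0.155 (expected 0.154), and the axis fit is at the hole. Now I'll find where the finger centre is relative to the nut axis.

Run:
```python
from h import *
W=cloud('scene',np.load('pics/sB.npy')); 
for name,us,vs in(('L',range(276,284),range(156,174)),('R',range(308,320),range(142,164))):
    w=np.array([W[v,u] for v in vs for u in us]); w=w[(w[:,2]>.13)&(w[:,2]<.24)]
    print(name,len(w),'y pct',np.percentile(w[:,1],[5,50,90,95,98]).round(4),'x',np.percentile(w[:,0],[2,5,50,95]).round(4),'zmin',np.percentile(w[:,2],[0,2,5]).round(4))
    for v in vs[::3]: print(v,[tuple((W[v,u]*1e3).round()) for u in us[::2] if W[v,u,2]>.12])
for t in ('sA',):
    W=cloud('scene',np.load(f'pics/{t}.npy')); w=W[(W[...,2]>.118)&(W[...,2]<.124)&(abs(W[...,0]-.52)<.04)&(abs(W[...,1]+.238)<.04)]
    # quad fit: robust extents along nut axes
    th=np.radians(-2.5); n=np.array([[np.cos(th),np.sin(th)],[-np.sin(th),np.cos(th)]]); q=(w[:,:2])@n.T
    print('extents',np.percentile(q,[1,3,97,99],axis=0).round(4), 'centre',(n.T@((np.percentile(q,2,axis=0)+np.percentile(q,98,axis=0))/2)).round(4))
```

```text
L 107 y pct [-0.2427 -0.2323 -0.2285 -0.2279 -0.2272] x [0.566  0.567  0.5738 0.5797] zmin [0.1462 0.1469 0.1513]
156 [(np.float64(579.0), np.float64(-236.0), np.float64(197.0)), (np.float64(573.0), np.float64(-238.0), np.float64(194.0)), (np.float64(571.0), np.float64(-229.0), np.float64(199.0)), (np.float64(566.0), np.float64(-228.0), np.float64(198.0))]
159 [(np.float64(581.0), np.float64(-234.0), np.float64(190.0)), (np.float64(577.0), np.float64(-230.0), np.float64(191.0)), (np.float64(573.0), np.float64(-226.0), np.float64(192.0))]
162 [(np.float64(578.0), np.float64(-243.0), np.float64(175.0)), (np.float64(576.0), np.float64(-234.0), np.float64(179.0)), (np.float64(572.0), np.float64(-230.0), np.float64(181.0))]
165 [(np.float64(578.0), np.float64(-244.0), np.float64(164.0)), (np.float64(576.0), np.float64(-235.0), np.float64(170.0)), (np.float64(573.0), np.float64(-230.0), np.float64(172.0)), (np.float64(567.0), np.float64(-230.0), np.float64(169.0))]
168 [(np.float64(579.0), np.float64(-243.0), np.float64(156.0)), (np.float64(577.0), np.float64(-234.0), np.float64(161.0)), (
[... 1669 characters left out ...]
at64(-227.0), np.float64(174.0)), (np.float64(476.0), np.float64(-226.0), np.float64(173.0)), (np.float64(467.0), np.float64(-233.0), np.float64(165.0))]
157 [(np.float64(480.0), np.float64(-243.0), np.float64(154.0)), (np.float64(482.0), np.float64(-227.0), np.float64(165.0)), (np.float64(476.0), np.float64(-227.0), np.float64(163.0)), (np.float64(468.0), np.float64(-232.0), np.float64(157.0))]
160 [(np.float64(480.0), np.float64(-242.0), np.float64(146.0)), (np.float64(481.0), np.float64(-229.0), np.float64(154.0)), (np.float64(477.0), np.float64(-226.0), np.float64(154.0))]
163 []
extents [[ 0.5091 -0.2432]
 [ 0.5099 -0.2418]
 [ 0.5487 -0.1914]
 [ 0.5491 -0.1902]] centre [ 0.5193 -0.2395]
```

In the scene frame, the fingers are centred at about (0.524,-0.239) and the nut axis is at (0.5193,-0.2395). So I shift -4.2 mm in x, go down 39 mm, then grip the nut.

send_rows(series=[-0.0042,0,0,0,0,0,-0.0042,0.004,0,0,0,0,-0.0042,0.009,0,0,0,0,-0.0042,0.014,0,0,0,0,-0.0042,0.019,0,0,0,0,-0.0042,0.024,0,0,0,0,-0.0042,0.029,0,0,0,0,-0.0042,0.034,0,0,0,0,-0.0042,0.037,0,0,0,0,-0.0042,0.039,0,0,0,0,-0.0042,0.039,0,0,0,0])

```text
time_s: 16.75
tool_pos: [0.5151, -0.2366, 0.079]
ee_rot: [-1.57, 0.034, -0.033]
contact_force: [-0.2, 0.1, 0.3]
width: 0.0856
```

```bash
python3 st.py
python3 - <<'E'
from fit import *
p,d=avg('scene',3); np.save('pics/sC.npy',d); W=cloud('scene',d)
for v in range(164,196,2): print(v,[tuple((W[v,u]*1e3).round().astype(int).tolist()) for u in list(range(274,286,3))+list(range(308,324,3)) if W[v,u,2]>.09])
E
```

```text
{'time_s': 16.75, 'tool_pos': [0.5151, -0.2366, 0.079], 'ee_rot': [-1.5704, 0.0341, -0.0334], 'qpos': [-0.1869, 0.4702, 0.663, 1.9352, -0.376, 0.8619, 0.63], 'width': 0.0856, 'contact_force': [-0.1588, 0.099, 0.2601], 'torque': [0.0055, 0.0393, -0.0562]}
164 [(589, -231, 180), (582, -228, 179), (564, -251, 158), (563, -234, 168), (476, -245, 129), (478, -225, 142), (467, -229, 136)]
166 [(590, -229, 175), (581, -230, 171), (565, -248, 154), (565, -229, 166), (477, -243, 124), (478, -226, 135), (466, -230, 128)]
168 [(589, -232, 167), (582, -230, 165), (569, -240, 154), (565, -231, 158), (476, -245, 116), (477, -227, 127), (465, -233, 120)]
170 [(591, -230, 162), (583, -228, 161), (573, -232, 155), (566, -230, 153), (477, -245, 109), (477, -227, 121), (467, -229, 116)]
172 [(590, -232, 155), (581, -235, 149), (574, -231, 149), (566, -230, 147), (478, -226, 115)]
174 [(576, -248, 133), (573, -235, 139), (567, -230, 141), (499, -221, 120), (478, -227, 108)]
176 [(574, -234, 134), (566, -232, 132), (504, -212, 121)]
178 [(574, -235, 127), (567, -231, 127), (503, -214, 113)]
180 [(575, -234, 122), (568, -230, 121), (504, -212, 108)]
182 [(576, -233, 116), (568, -231, 114)]
184 [(569, -230, 109)]
186 []
188 []
190 []
192 []
194 []
```

send_rows(series=[0,0.002,0,0,0,0,0,0.004,0,0,0,0,0,0.004,0,0,0,0])

```text
time_s: 17.2
tool_pos: [0.515, -0.2365, 0.075]
ee_rot: [-1.57, 0.034, -0.033]
contact_force: [0.9, 0.6, 0.5]
width: 0.0851
```

send_rows(series=[0,0,0,0,0,0,0,0,0,0,0,0,0,0,0,0,0,0,0,0,0,0,0,0,0,0,0,0,0,0,0,0,0,0,0,0,0,0,0,0,0,0,0,0,0,0,0,0,0,0,0,0,0,0], jaw=255, grip_force=70)

```text
time_s: 18.1
tool_pos: [0.5143, -0.2366, 0.0756]
ee_rot: [-1.57, 0.035, -0.033]
contact_force: [-2.9, 0.6, 5.5]
width: 0.039
```

```bash
python3 st.py
```

```text
{'time_s': 18.1, 'tool_pos': [0.5143, -0.2366, 0.0756], 'ee_rot': [-1.5695, 0.0353, -0.0326], 'qpos': [-0.1836, 0.4751, 0.6601, 1.9372, -0.3803, 0.8574, 0.6339], 'width': 0.039, 'contact_force': [-2.9357, 0.5657, 5.5453], 'torque': [0.1719, 0.689, 0.0034]}
```

The nut is gripped (39 mm). I'll turn it clockwise, relieving the small side load as I go.

send_rows(series=[-0.0005,-0.0005,0,0,0,0,-0.0005,-0.0005,0,0,0.05,0,-0.0005,-0.0005,0,0,0.1,0,-0.0005,-0.0005,0,0,0.15,0,-0.0005,-0.0005,0,0,0.2,0,-0.0005,-0.0005,0,0,0.25,0,-0.0005,-0.0005,0,0,0.25,0,-0.0005,-0.0005,0,0,0.25,0])

```text
time_s: 18.9
tool_pos: [0.5147, -0.2367, 0.0756]
ee_rot: [-1.559, 0.23, -0.23]
contact_force: [-0.4, 0.2, 1.0]
width: 0.0391
```

```bash
python3 st.py
```

```text
{'time_s': 18.9, 'tool_pos': [0.5147, -0.2367, 0.0756], 'ee_rot': [-1.5587, 0.2297, -0.2297], 'qpos': [-0.2284, 0.4917, 0.7179, 1.9397, -0.4206, 0.8638, 0.4179], 'width': 0.0391, 'contact_force': [-0.3727, 0.2182, 1.005], 'torque': [0.0999, 0.2262, -0.1415]}
```

```bash
cat > tq.py <<'E'
from h import *
s=monitor.read_state(); M=R.from_rotvec(s['ee_rot']).as_matrix()
print('t',round(s['time_s'],2),'az',round(float(np.arctan2(M[1,0],M[0,0])),4),'tilt',M[:,1].round(3),'F',s['contact_force'].round(2),'T',s['torque'].round(3),'w',round(float(s['width']),4),'q',s['qpos'].round(2))
E
python3 tq.py
```

```text
t 18.9 az -0.2926 tilt [-0. -0. -1.] F [-0.37  0.22  1.01] T [ 0.1    0.226 -0.141] w 0.0391 q [-0.23  0.49  0.72  1.94 -0.42  0.86  0.42]
```

send_rows(series=[0,0,0,0,0.05,0,0,0,0,0,0.1,0,0,0,0,0,0.1,0,0,0,0,0,0.1,0])

```text
time_s: 19.3
tool_pos: [0.5148, -0.2367, 0.0756]
ee_rot: [-1.549, 0.307, -0.308]
contact_force: [0.2, 0.1, 0.0]
width: 0.0393
```

```bash
python3 tq.py
```

```text
t 19.3 az -0.392 tilt [ 0. -0. -1.] F [0.16 0.11 0.05] T [-0.06   0.086 -0.096] w 0.0393 q [-0.25  0.5   0.74  1.94 -0.44  0.87  0.33]
```

send_rows(series=[0,0,0,0,0.04,0,0,0,0,0,0.08,0,0,0,0,0,0.08,0,0,0,0,0,0.08,0])

```text
time_s: 19.7
tool_pos: [0.515, -0.2368, 0.0757]
ee_rot: [-1.539, 0.37, -0.371]
contact_force: [-0.2, -0.5, -1.7]
width: 0.0389
```

```bash
python3 tq.py
```

```text
t 19.7 az -0.4721 tilt [ 0.001 -0.    -1.   ] F [-0.24 -0.53 -1.72] T [-0.083 -0.05  -0.06 ] w 0.0389 q [-0.26  0.51  0.76  1.94 -0.45  0.87  0.26]
```

```bash
cat > tq.py <<'E'
from h import *
T=[];F=[];J=[]
for i in range(6):
    s=monitor.read_state(); T.append(s['torque']);F.append(s['contact_force']);J.append(s['joint_torque']); vision.snapshot('scene')
M=R.from_rotvec(s['ee_rot']).as_matrix(); T=np.array(T)
print('t',round(s['time_s'],2),'az',round(float(np.arctan2(M[1,0],M[0,0])),4),'F',np.mean(F,0).round(2),'T',T.mean(0).round(3),'Tz',T[:,2].round(3),'w',round(float(s['width']),4),'q7',s['qpos'][6].round(3),'j7',np.mean(J,0)[[0,2,4,6]].round(3))
E
python3 tq.py
```

```text
t 19.95 az -0.4723 F [ 0.63 -1.07 -2.17] T [-0.16  -0.124 -0.028] Tz [-0.06  -0.038 -0.056 -0.007 -0.006  0.   ] w 0.039 q7 0.263 j7 [-0.414  8.968 -0.012  0.04 ]
```

send_rows(series=[0,0,0,0,0.04,0,0,0,0,0,0.08,0,0,0,0,0,0.08,0,0,0,0,0,0.08,0])

```text
time_s: 20.4
tool_pos: [0.5151, -0.2368, 0.0757]
ee_rot: [-1.527, 0.432, -0.434]
contact_force: [2.3, -1.6, -4.1]
width: 0.039
```

```bash
python3 tq.py
```

```text
t 20.65 az -0.5526 F [ 2.71 -2.15 -4.74] T [-0.345 -0.44  -0.092] Tz [-0.111 -0.048 -0.137 -0.098 -0.075 -0.081] w 0.0392 q7 0.195 j7 [-0.642  9.344  0.1    0.081]
```

send_rows(series=[0.0005,0.0005,0,0,0.04,0,0.0005,0.0005,0,0,0.08,0,0.0005,0.0005,0,0,0.12,0])

```text
time_s: 21.0
tool_pos: [0.5152, -0.2369, 0.0757]
ee_rot: [-1.506, 0.527, -0.527]
contact_force: [1.5, -0.9, -2.5]
width: 0.0389
```

```bash
python3 tq.py
```

```text
t 21.25 az -0.6725 F [ 1.32 -1.2  -0.9 ] T [-0.224 -0.16  -0.08 ] Tz [ 0.115 -0.117 -0.117 -0.135 -0.166 -0.062] w 0.0393 q7 0.094 j7 [-4.760e-01  9.282e+00  9.000e-03  6.700e-02]
```

send_rows(series=[0,0,0,0,0.03,0,0,0,0,0,0.06,0,0,0,0,0,0.09,0,0,0,0,0,0.09,0])

```text
time_s: 21.7
tool_pos: [0.5153, -0.237, 0.0756]
ee_rot: [-1.487, 0.598, -0.598]
contact_force: [1.1, -0.6, 3.8]
width: 0.0389
```

```bash
python3 tq.py
```

```text
t 21.95 az -0.7634 F [-0.17 -0.44  4.29] T [-0.012  0.107 -0.121] Tz [-0.118 -0.151 -0.118 -0.122 -0.13  -0.087] w 0.0391 q7 0.017 j7 [-0.441  8.863 -0.041  0.091]
```

Moving torque is about +0.115, and at rest it springs back to about -0.12. So the nut is still loose after 0.72 rad. I'll continue in small steps.

send_rows(series=[0,0,0,0,0.025,0,0,0,0,0,0.05,0,0,0,0,0,0.075,0])

```text
time_s: 22.3
tool_pos: [0.5154, -0.237, 0.0756]
ee_rot: [-1.47, 0.654, -0.655]
contact_force: [-0.7, 0.3, 5.4]
width: 0.0394
```

```bash
python3 tq.py
```

```text
t 22.55 az -0.8384 F [-0.96 -0.58  5.45] T [-0.063  0.135  0.019] Tz [ 0.257  0.04  -0.039 -0.045 -0.041 -0.061] w 0.0389 q7 -0.047 j7 [-0.282  9.035 -0.144 -0.018]
```

send_rows(series=[0,0,0,0,0.025,0,0,0,0,0,0.05,0,0,0,0,0,0.075,0])

```text
time_s: 22.9
tool_pos: [0.5155, -0.2371, 0.0756]
ee_rot: [-1.451, 0.712, -0.713]
contact_force: [-1.1, -0.0, 4.9]
width: 0.039
```

```bash
python3 tq.py
```

```text
t 23.15 az -0.9133 F [-0.6  -0.35  5.27] T [-0.057  0.135  0.072] Tz [0.28  0.025 0.04  0.016 0.045 0.027] w 0.0386 q7 -0.111 j7 [-0.214  9.311 -0.189 -0.081]
```

It touched at az ≈ -0.77, and clamp torque is now about 0.15 N m above loose. One more 0.045 rad should bring it to about 0.19–0.2.

send_rows(series=[0,0,0,0,0.015,0,0,0,0,0,0.03,0,0,0,0,0,0.045,0])

```text
time_s: 23.5
tool_pos: [0.5155, -0.2371, 0.0756]
ee_rot: [-1.439, 0.746, -0.747]
contact_force: [-0.0, -0.6, 5.1]
width: 0.0389
```

```bash
python3 tq.py
```

```text
t 23.75 az -0.9577 F [-0.11 -0.49  5.13] T [-0.108  0.112  0.169] Tz [0.315 0.094 0.127 0.173 0.175 0.127] w 0.0391 q7 -0.148 j7 [-0.182  9.51  -0.251 -0.169]
```

The readings agree: the nut is about 0.15–0.2 rad past touch. Clamp torque is about 0.19–0.26 N m above loose, well between firm (0.1) and crushed (0.45). I'll let go and check.

send_rows(series=[0,0,0,0,0,0,0,0,0,0,0,0,0,0,0,0,0,0,0,0,0,0,0,0,0,0,0,0,0,0,0,0,0,0,0,0,0,0,0,0,0,0,0,0,0,0,0,0,0,0,0,0,0,0], jaw=0)

```text
time_s: 24.7
tool_pos: [0.5152, -0.2369, 0.0753]
ee_rot: [-1.439, 0.747, -0.747]
contact_force: [-1.1, -0.5, 0.5]
width: 0.0852
```

```bash
python3 tq.py
```

```text
t 24.95 az -0.958 F [-0.49 -0.2  -0.25] T [ 0.004  0.015 -0.008] Tz [-0.055 -0.     0.028 -0.013 -0.003 -0.004] w 0.0849 q7 -0.148 j7 [-0.0000e+00  1.0729e+01  9.0000e-03 -0.0000e+00]
```

send_rows(series=[0,-0.01,0,0,0,0,0,-0.025,0,0,0,0,0,-0.045,0,0,0,0,0,-0.07,0,0,0,0,0,-0.1,0,0,0,0,0,-0.13,0,0,0,0,0,-0.16,0,0,0,0,0,-0.18,0,0,0,0,0,-0.18,0,0,0,0,0,-0.18,0,0,0,0])

```text
time_s: 26.0
tool_pos: [0.5153, -0.2371, 0.2561]
ee_rot: [-1.437, 0.746, -0.748]
contact_force: [-1.2, 0.1, -0.2]
width: 0.0852
```

```bash
python3 st.py
python3 - <<'E'
from fit import *
p,d=avg('scene',4); W=cloud('scene',d); c=np.array([.522,-.238])
print('drum',cyl(W,.011,.132,.15,c,.016))
w=W.reshape(-1,3); u=w[(np.hypot(*(w[:,:2]-c).T)<.013)&(w[:,2]>.125)&(w[:,2]<.19)]; print('top z',np.percentile(u[:,2],[80,90,95]).round(4))
n=w[(abs(w[:,2]-.1205)<.004)&(np.hypot(*(w[:,:2]-[.519,-.239]).T)<.036)]; print('nut',cv2.minAreaRect((n[:,:2]*1000).astype(np.float32)))
a=cv2.resize(p[110:340,240:450].astype(np.float32),(546,598),interpolation=cv2.INTER_CUBIC); cv2.imwrite('pics/s7.png',np.clip(a*1.4,0,255).astype(np.uint8)[:,:,::-1])
E
```

```text
{'time_s': 26.0, 'tool_pos': [0.5153, -0.2371, 0.2561], 'ee_rot': [-1.4374, 0.746, -0.7483], 'qpos': [-0.5272, 0.3158, 1.0707, 1.7975, -0.2977, 1.2027, -0.3267], 'width': 0.0852, 'contact_force': [-1.2279, 0.0791, -0.2368], 'torque': [0.0091, -0.0385, 0.0098]}
drum (50, array([ 0.5224, -0.2414]), np.float64(0.0008))
top z [0.1548 0.1553 0.1558]
nut ((519.803955078125, -239.60565185546875), (53.22068405151367, 41.08082962036133), 35.97586441040039)
```

View pics/s7.png

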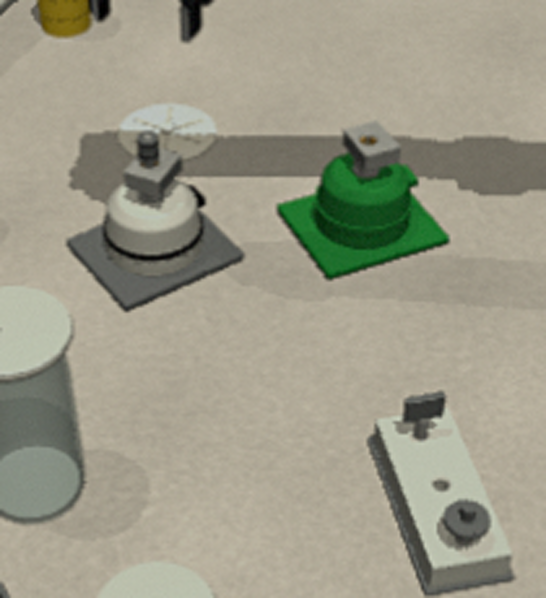

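The picture shows the drum upright in the collet, its top at 0.155. The nut has stayed at -54° (the tool ended at -54.9°), the disc and paddle are still in the rack, and the gripper is clear. Handing in.

```bash
python3 -c "
from bench import order; print(order.close_job())"
```

```text
the job is handed in; nothing more can be done
None
```

The drum head is in the collet, all the way down and upright, and the nut is tightened. I handed the job in at about 26 s of the 72 s allowed. The disc and paddle are still in the rack, and the gripper is open and clear.

- **Seating:** The push down stopped at about 5 N, at the height predicted for the seat. The side load stayed under 4 N. The drum's top measured 0.155 m (expected 0.154 m), both after release and at the end.
- **Nut:** I turned it about 0.92 rad clockwise, roughly 0.15–0.2 rad past first touch. The clamping torque was about 0.19–0.26 N m above loose, against 0.1 for firm and 0.45 for crushed. After release the nut measured -54°, and the tool had ended at -54.9°, so it barely eased.

**What failed or disagreed**
- **First grip:** It closed on air just above the drum. In the depth images, the fingertips sat about 30 mm higher than the reported tool position and the stated finger overhang imply. I corrected by vision, and nothing had moved.
- **Cameras:** The two cameras differed by about 3 mm, so I aligned the shank within one camera's frame.
- **Torque readings:** At rest they sprang back because of friction, so the clamping torque is a range: about 0.19 from the moving reading and 0.26 from the one at rest. I didn't regrip the nut to check it again.

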